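# Stand a relief tile up on edge in the drying stand

### The arm

A 6-joint arm with a two-finger parallel gripper is mounted at the origin on a cart in front of the work surface, level with it; the furniture and walls round the work are solid. World frame = base frame: x ahead of the robot, y to its left, z up, the work surface at z = 0. Lengths are in m, angles in rad, forces in N, time in s.
With the tool pointing down it reaches from about 0.325 to 0.775 m from the base axis. Payload 5.5 kg.
Tool frame: the origin (TCP) lies between the finger pads; the fingertips stand 8 mm ahead of it and the grasp point (between the pads) lies 11 mm behind it (tcp_to_tips is the distance from the TCP to the fingertips, in m); z points along the fingers, y is the line along which they close (so a half turn about z gives the same grasp; the last joint's range is limited). The gripper opens to 88 mm and grips with 3 to 60 N. Pads are 20 mm wide; open, the fingers measure 115 mm over their backs; the gripper's body (75 mm by 178 mm) begins 61 mm behind the grasp point.
Start: joints at [1.217, 0.091, 1.231, -0, 1.82, -0.057], TCP at [0.175, 0.574, 0.231] pointing down, gripper open.
Joint ranges: [-2.87, 2.87], [-0.86, 2.18], [0.17, 2.46], [-1.51, 4.65], [0.06, 2.69], [-2.65, 2.65]. Speed limits (rad/s): [2.57, 2.57, 3.01, 3.14, 3.14, 3.14].

### API

Orientations are given as a unit quaternion [w, x, y, z].
In Python, from bench import * gives the robot as it stands. Calls block until the motion is done:
- move_to(position, orientation): joint-space move of the TCP to a pose.
- move_l(position, speed=0.15, orientation=None): straight line of the TCP; orientation=None keeps the orientation; speed is the mean speed in m/s.
- movej(angles): joint-space move.
- gripper_open() and close(): open the fingers fully, or close them until they stop; the grip force is fixed at half the most.
- hold(seconds).
- inverse_kinematics(position, orientation): joint angles nearest the present ones, or None.
- state(): the state.
- get_image(name): name is "side" or "top" or "wrist"; returns a dict with "frame" (420x560x3 uint8, blue, green, red), "depth" (420x560 float32, m along the optical axis (not along the pixel's ray), 0 where there is no reading), "camera_matrix" (3x3 intrinsics, pixels), "k1" (the pictures are not rectified: a ray, as slopes to the right and down, at radius r is drawn at 1 + k1 r^2 times it, then the intrinsics apply), "view" (4x4, takes a point from world to camera coordinates). Camera axes: x right, y up, looking along -z (the intrinsics and any distortion apply to the point x, -y, -z); pixel columns grow to the right and rows downward; lengths in m; the calibration is good to about 2 mm. A picture is of the moment at which its call begins.
A pose or a line that the arm cannot do raises IKError and nothing moves.
- job_done(): hands the job in; it is judged then, once.
The state is a dict: "time": time; "joint_pos": joint angles; "dq": joint speeds; "joint_torque": joint torques, N m; "ee_pos": TCP position; "ee_rot": TCP orientation; "ft_force": force on the tool from outside, world axes, zero at the start; "moment": the same for the moment, N m; "finger_gap": finger opening in m; "finger_force": force on a finger pad.
Only numpy, scipy, OpenCV 4.12 (cv2) and the standard library are available. Lean on these libraries where they do the work, as an engineer would, in place of code of your own. Each camera call takes 0.05 s, during which the arm holds its last target. There are 200 camera calls.

### The job

The plaster tile lies face down across the wooden drying stand. Without lifting it off the stand, gently tip it up from its overhanging edge until it stands on its opposite edge, upright with its back flush against the fence. Then set the wooden keeper bar, grip up, on the stand's floor behind the two corner stops, slide it snug against the tile so the tile cannot fall back, and let go; leave the castings round about where they are.

Things in the scene. Friction and masses are not known exactly. Their poses are not given: they have to be found in the camera images.
- drying_stand: Fixed wooden stand, base 90 x 176 x 36 mm (x, y, z). Origin: centre of its underside, on the table; x from the open front to the fence, y along the fence, z up. On the base: rear fence, x 31 to 45, up to z 96; side cheeks up to z 60 with 156 mm free between; two front corner stops, x -45 to -33, up to z 60, 127 mm free between. The floor between stops and fence is 64 mm deep.
- fence_foot (a point): Middle of the line where the stand's floor (36 mm above the table) meets the fence's front face; axes as the stand's.
- tile: Loose plaster tile 100 x 112 x 20 mm (x, y, z), about 0.25 kg, relief on its underside, too wide for a gripper. Origin: centre of its underside; z through the thickness, up at the start. It starts flat on the stand's floor, +x edge close to the fence, -x edge overhanging the front by 27 to 32 mm, 36 mm above the table. Standing, its x points down and its z to the fence.
- tile_foot (a point): Middle of the tile's lower +x edge (on the underside), near the fence: the edge it turns on.
- keeper: Loose wooden keeper, about 0.22 kg: a bar 32 x 146 x 30 mm (x, y, z) with an upright grip on its middle, 18 mm (x) by 40 mm (y), from z 30 to its rounded top at z 105. Origin: centre of the underside. It goes in with its y along the fence, either way round. Gripped across the 40 mm, the fingers clear the standing tile.
- rabbit: Plaster rabbit 51 x 52 x 77 mm, a bystander; origin under its centre.
- frog: Plaster frog 76 x 69 x 38 mm, a bystander; origin under its centre.
- star: Flat plaster star 52 x 50 x 13 mm, a bystander; origin under its centre.
- heart: Flat plaster heart 69 x 66 x 15 mm, a bystander; origin under its centre.
- owl: Plaster owl 46 x 55 x 60 mm, a bystander; origin under its centre.

How it is judged:
On the way:
1. The tile stands upright on its edge, back against the fence, before the keeper is brought in (angle between the x axis of tile and the z axis of drying_stand, either way round below 0.07 rad and x of tile in the frame of drying_stand between 0.006 and 0.016 m and z of tile in the frame of drying_stand between 0.08 and 0.092 m and y of tile in the frame of drying_stand between -0.032 and 0.032 m and horizontal distance between keeper and drying_stand above 0.1 m), for 0.2 s.
At the end, for the whole second after the job is handed in: The tile stands on the stand's floor within 0.07 rad of upright, its back within 5 mm of the fence and 32 mm of the middle; the keeper sits on the floor behind the stops, square within 0.1 rad, within 4.5 mm of where it meets a flush tile, 12 mm of the middle; both at rest (angle between the x axis of tile and the z axis of drying_stand, either way round below 0.07 rad and x of tile in the frame of drying_stand between 0.006 and 0.016 m and z of tile in the frame of drying_stand between 0.08 and 0.092 m and y of tile in the frame of drying_stand between -0.032 and 0.032 m and angle between the z axis of keeper and the z axis of drying_stand, either way round below 0.06 rad and angle between the y axis of keeper and the y axis of drying_stand, either way round below 0.1 rad and z of keeper in the frame of drying_stand between 0.032 and 0.04 m and x of keeper in the frame of drying_stand between -0.0095 and 0.003 m and y of keeper in the frame of drying_stand between -0.012 and 0.012 m and linear speed of each of tile, keeper below 0.01 m/s); the robot touches nothing.
It fails at once if The tile's foot edge is lifted more than 18 mm off the stand's floor or slips off it (z of tile_foot in the frame of drying_stand above 0.054 m or z of tile_foot in the frame of drying_stand below 0.025 m).
It fails at once if The tile is pressed by the fingers with more than 40 N (contact force between the fingers and tile above 40 N).
It fails at once if A bystander casting is moved more than 20 mm (distance of any of rabbit, frog, star, heart, owl from where it was at the start of the episode above 0.02 m).
It also fails if it takes over 64 s, if anything falls off the work surface, if the arm or the gripper's body presses on something with over 40 N, if the wrist force passes 120 N, or if a joint passes its speed limit or range.

## Working session

There is one attempt and no reset: what is moved stays moved. The work goes in short steps, each a Python script; the robot and the scene stay as the last script left them, time stands still between calls to the robot, and variables do not carry over. Pictures are saved under pics/ and viewed, at most 10 in all, crops included, and the job is handed in when it is done.

```bash
mkdir -p pics; ls; cat > h.py <<'E'
from bench import *
import numpy as np, cv2
def cloud(im):
    """world xyz for every pixel from depth"""
    K=np.array(im["camera_matrix"]);k1=im["k1"];V=np.array(im["view"]);d=im["depth"]
    h,w=d.shape
    u,v=np.meshgrid(np.arange(w),np.arange(h))
    xd=(u-K[0,2])/K[0,0]; yd=(v-K[1,2])/K[1,1]
    x,y=xd.copy(),yd.copy()
    for _ in range(10):
        s=1+k1*(x*x+y*y); x,y=xd/s,yd/s
    P=np.stack([x*d,-y*d,-d,np.ones_like(d)],-1)
    W=P@np.linalg.inv(V).T
    W[d<=0]=np.nan
    return W[...,:3]
E
python3 - <<'E'
from h import *
for n in ("top","side"):
    im=get_image(n); cv2.imwrite(f"pics/{n}0.png",im["frame"]); np.savez(f"{n}0.npz",**im)
    print(n,im["camera_matrix"],im["k1"],np.linalg.inv(np.array(im["view"]))[:3].round(3))
print(state())
E
```

```text
pics
top [[532.14235731   0.         283.46575311]
 [  0.         532.14235731 210.34201273]
 [  0.           0.           1.        ]] -0.12601714194799374 [[-2.000e-03  9.870e-01 -1.620e-01  3.970e-01]
 [-1.000e+00 -1.000e-03  1.000e-02  2.320e-01]
 [ 1.000e-02  1.620e-01  9.870e-01  1.147e+00]]
side [[439.51633512   0.         286.27023296]
 [  0.         439.51633512 207.92021637]
 [  0.           0.           1.        ]] -0.03400014044387252 [[-0.974  0.136 -0.183  0.385]
 [-0.228 -0.586  0.778  0.948]
 [-0.002  0.799  0.601  0.607]]
{'time': 0.1, 'joint_pos': array([ 1.21728452e+00,  9.17896965e-02,  1.23179469e+00,  3.93500933e-05,
        1.81982278e+00, -5.67115080e-02]), 'dq': array([ 4.38094994e-04, -1.03101743e-03, -4.30105673e-03, -9.55792305e-04,
       -2.09667271e-03,  7.85314024e-05]), 'joint_torque': array([ 1.86227335e-03, -4.47854984e+01, -4.07572138e+01,  7.00297253e-02,
        2.84066016e-02, -1.26325867e-04]), 'ee_pos': array([0.17537972, 0.57351486, 0.22959979]), 'ee_rot': array([-2.03459243e-04,  1.47851217e-01,  9.89009198e-01, -8.84352788e-04]), 'ft_force': array([-0.14099399,  0.41230307, -0.63279223]), 'moment': array([-0.04146641,  0.02383012,  0.0165524 ]), 'finger_force': 0.0, 'finger_gap': 0.08773857159138204}
```

View pics/top0.png

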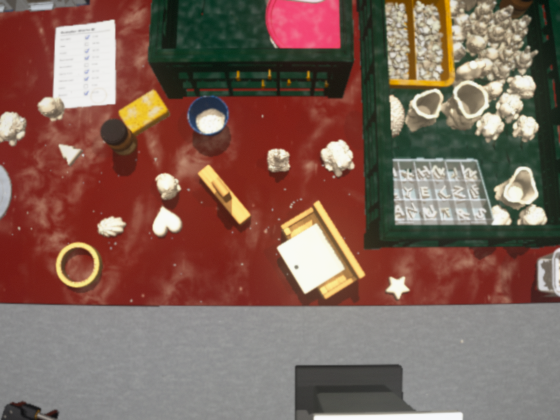

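View pics/side0.png

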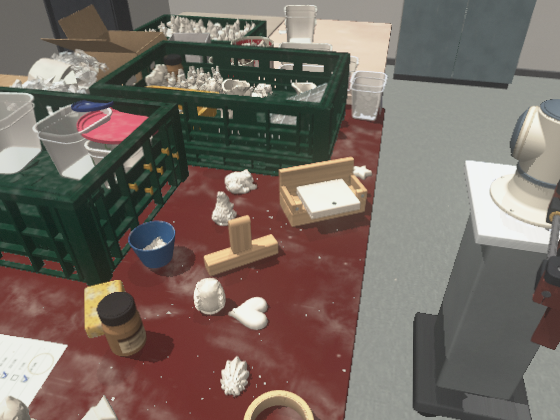

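The top picture shows the stand at about (320,252) with its fence on the upper right, and the tile at (310,258) overhanging lower left. The keeper is at (224,195), the star at (398,287), the rabbit at (278,160), the frog at (337,156), the heart at (167,222) and the owl at (167,186). The side view agrees.

```bash
python3 - <<'E'
from h import *
def ld(n):
    z=np.load(f"{n}0.npz"); return {k:z[k] for k in z}
def rect(P):
    r=cv2.minAreaRect((P[:,:2]*1000).astype(np.float32)); return np.round(r[0],1),np.round(r[1],1),round(r[2],1)
for n in ("top","side"):
    im=ld(n); im["k1"]=float(im["k1"]); W=cloud(im); hsv=cv2.cvtColor(im["frame"],cv2.COLOR_BGR2HSV)
    wood=(hsv[...,0]>10)&(hsv[...,0]<28)&(hsv[...,1]>70)&(hsv[...,2]>90)
    white=(hsv[...,1]<70)&(hsv[...,2]>130)
    box=lambda x0,x1,y0,y1:(W[...,0]>x0)&(W[...,0]<x1)&(W[...,1]>y0)&(W[...,1]<y1)
    S=box(.2,.55,.03,.27); Kp=box(.3,.55,.27,.42)
    z=W[...,2]
    def rep(nm,m,z0,z1):
        m=cv2.erode((m&(z>z0)&(z<z1)).astype(np.uint8),np.ones((2,2)))
        c,l,st,_=cv2.connectedComponentsWithStats(m)
        if c<2: print(nm,'none');return
        i=1+np.argmax(st[1:,4]); P=W[l==i]; print(n,nm,len(P),'z',np.median(P[:,2]).round(4),*rect(P))
    rep('table',box(.25,.5,-.1,.5)&~wood&~white,-.02,.02)
    rep('tile',white&S,.045,.075)
    rep('fence',wood&S,.085,.11)
    rep('keeperbar',wood&Kp,.018,.04)
    rep('keepertop',wood&Kp,.09,.12)
    rep('keeperall',wood&Kp,.01,.12)
    for nm,(u,v) in dict(star=(398,287),rabbit=(278,160),frog=(337,156),heart=(167,222),owl=(167,186)).items():
        if n=="top": print(nm,W[v,u].round(3))
E
```

```text
top table 11601 z -0.0011 [438.1 199.3] [120.3 598.6] 0.0
top tile 2378 z 0.055 [476.2 164.3] [108.6  95.7] 31.2
top fence 403 z 0.0948 [492.1  99.8] [131.9  13.4] 31.5
keeperbar none
keepertop none
keeperall none
star [ 0.417 -0.023  0.015]
rabbit [nan nan nan]
frog [0.699 0.104 0.035]
heart [0.558 0.472 0.015]
owl [0.628 0.465 0.057]
side table 8194 z 0.0009 [437.4 202.1] [595.8 120.8] 90.0
side tile 1456 z 0.0569 [476.3 169.2] [111.5  97.6] 32.3
side fence 344 z 0.0935 [491.7 104.6] [132.5  12. ] 30.1
keeperbar none
keepertop none
keeperall none
```

```bash
python3 - <<'E'
from h import *
def ld(n):
    z=np.load(f"{n}0.npz"); return {k:z[k] for k in z}
def rect(P):
    r=cv2.minAreaRect((P[:,:2]*1000).astype(np.float32)); return np.round(r[0],1),np.round(r[1],1),round(r[2],1)
for n in ("top","side"):
    im=ld(n); im["k1"]=float(im["k1"]); W=cloud(im); hsv=cv2.cvtColor(im["frame"],cv2.COLOR_BGR2HSV)
    wood=(hsv[...,0]>10)&(hsv[...,0]<28)&(hsv[...,1]>70)&(hsv[...,2]>90)
    white=(hsv[...,1]<70)&(hsv[...,2]>130)
    box=lambda x0,x1,y0,y1:(W[...,0]>x0)&(W[...,0]<x1)&(W[...,1]>y0)&(W[...,1]<y1)
    S=box(.35,.62,.03,.27); Kp=box(.48,.72,.27,.42); z=W[...,2]
    def rep(nm,m,z0,z1):
        m=cv2.erode((m&(z>z0)&(z<z1)).astype(np.uint8),np.ones((2,2)))
        c,l,st,_=cv2.connectedComponentsWithStats(m)
        if c<2: print(nm,'none');return
        i=1+np.argmax(st[1:,4]); P=W[l==i]; print(n,nm,len(P),'z',np.median(P[:,2]).round(4),*rect(P))
    rep('tile',white&S,.045,.075)
    rep('fence',wood&S,.085,.11)
    rep('keeperbar',wood&Kp,.018,.04)
    rep('keepertop',wood&Kp,.09,.12)
    rep('keeperall',wood&Kp,.01,.12)
    rep('standall',wood&S,.01,.12)
E
```

```text
top tile 2378 z 0.055 [476.2 164.3] [108.6  95.7] 31.2
top fence 535 z 0.0948 [509.9 110.6] [173.6  13.4] 31.5
top keeperbar 614 z 0.0287 [615.7 347.9] [144.1  29.3] 39.9
top keepertop 141 z 0.1027 [615.7 348.1] [37.4 15.1] 40.1
top keeperall 912 z 0.0297 [615.7 348. ] [144.1  29.5] 40.0
top standall 2030 z 0.0578 [490.2 143.1] [173.6  90.2] 31.2
side tile 1456 z 0.0569 [476.3 169.2] [111.5  97.6] 32.3
side fence 458 z 0.0938 [509.9 115.5] [175.   12.1] 30.6
side keeperbar 913 z 0.0301 [615.3 353.2] [143.   30.4] 39.5
side keepertop 187 z 0.1009 [613.6 353.9] [39.6 11.6] 35.6
side keeperall 1749 z 0.0312 [615.2 353.2] [144.3  30.4] 39.5
side standall 2277 z 0.0617 [490.5 147.6] [176.1  87.9] 31.4
```

```bash
cat >> h.py <<'E'
from scipy.spatial.transform import Rotation as R
YAW=np.radians(-58.7); O=np.array([.4903,.1455,0])
SX=np.array([np.cos(YAW),np.sin(YAW),0]); SY=np.array([-SX[1],SX[0],0]); SZ=np.array([0,0,1.])
def w(x,y,z): return O+SX*x+SY*y+SZ*z
def quat(z,y):
    return R.from_matrix(np.column_stack([np.cross(y,z),y,z])).as_quat(scalar_first=True)
def tilt(a,sgn=1): # tool pointing to the fence, a below horizontal
    a=np.radians(a); return quat(np.cos(a)*SX-np.sin(a)*SZ, sgn*SY)
def tcp_for_corner(cx,cz,a,cy=0.,h=.010): # upper tip corner -> TCP
    a=np.radians(a); x=cx-h*np.sin(a)-.008*np.cos(a); z=cz-h*np.cos(a)+.008*np.sin(a)
    return w(x,cy,z)
def path(a=30,x0=.0245,n=13,s=.013):
    out=[]
    for th in np.radians(np.linspace(0,88,n)):
        xf=min(x0,.031-.02*np.sin(th)); t=np.radians(a)
        if th<t: c=(xf-.1*np.cos(th)+s*np.cos(t), .036+.1*np.sin(th)-s*np.sin(t))
        else:
            r=.1-s; k=np.radians(60)
            if th>k: r-= (th-k)/(np.pi/2-k)*.037
            c=(xf-r*np.cos(th), .036+r*np.sin(th))
        out.append((np.degrees(th),)+c)
    return out
E
python3 - <<'E'
from h import *
for a in (25,30,40,50):
  for s in (1,-1):
    q=tilt(a,s); ok=[]
    P=path(a); 
    pts=[tcp_for_corner(-.2,.15,a),tcp_for_corner(-.14,.022,a)]+[tcp_for_corner(c[1],c[2],a) for c in P]
    js=[inverse_kinematics(p,q) for p in pts]
    print(a,s,[j is not None for j in js].count(True),len(js)); 
    for i in (0,1,2,8,-1):
        if js[i] is not None: print('  ',np.round(js[i],2))
E
```

```text
25 1 15 15
   [ 1.16  0.3   1.51 -0.95  1.99  0.51]
   [ 1.08  0.39  1.66 -0.93  1.79  0.67]
   [ 0.96  0.29  1.77 -0.99  1.7   0.61]
   [ 0.93  0.16  1.77 -1.02  1.74  0.5 ]
   [ 0.83  0.12  1.84 -1.06  1.65  0.47]
25 -1 9 15
   [ 1.16  0.3   1.51 -0.95  1.99 -2.63]
   [ 1.08  0.39  1.66 -0.93  1.79 -2.47]
   [ 0.96  0.29  1.77 -0.99  1.7  -2.53]
   [ 0.93  0.16  1.77 -1.02  1.74 -2.64]
30 1 15 15
   [ 1.14  0.25  1.52 -0.89  1.96  0.5 ]
   [ 1.06  0.33  1.68 -0.87  1.75  0.64]
   [ 0.94  0.23  1.78 -0.93  1.66  0.57]
   [ 0.91  0.11  1.78 -0.96  1.71  0.46]
   [ 0.81  0.07  1.84 -0.99  1.62  0.42]
30 -1 6 15
   [ 1.14  0.25  1.52 -0.89  1.96 -2.64]
   [ 1.06  0.33  1.68 -0.87  1.75 -2.5 ]
   [ 0.94  0.23  1.78 -0.93  1.66 -2.57]
40 1 15 15
   [ 1.1   0.15  1.53 -0.76  1.9   0.46]
   [ 1.01  0.21  1.71 -0.76  1.67  0.56]
   [ 0.88  0.12  1.8  -0.81  1.59  0.48]
   [ 0.85  0.01  1.78 -0.82  1.65  0.36]
   [ 0.75 -0.02  1.83 -0.85  1.57  0.31]
40 -1 1 15
   [ 1.01  0.21  1.71 -0.76  1.67 -2.58]
50 1 15 15
   [ 1.04  0.06  1.54 -0.63  1.85  0.41]
   [ 0.94  0.1   1.74 -0.64  1.6   0.47]
   [ 0.81  0.02  1.82 -0.67  1.53  0.37]
   [ 0.77 -0.07  1.77 -0.68  1.61  0.26]
   [ 0.66 -0.1   1.82 -0.69  1.53  0.19]
50 -1 0 15
```

```bash
python3 - <<'E'
from h import *
a=30; q=tilt(a)
close()
move_to(tcp_for_corner(-.2,.15,a),q)
im=get_image("wrist"); a0=im["frame"]; np.savez("wr1.npz",**im)
move_l(tcp_for_corner(-.13,.025,a),speed=.12)
im=get_image("side"); np.savez("sd1.npz",**im)
b=cv2.resize(im["frame"][110:260,230:430],(560,420))
cv2.imwrite("pics/s1.png",cv2.resize(np.hstack([a0,b]),(800,300)))
s=state(); print(s["time"],s["ee_pos"],s["ft_force"],s["finger_gap"])
E
```

```text
4.1167 [0.41674865 0.26748488 0.02106692] [-0.36164358  0.21872106  0.49896968] 0.0006764589661388353
```

View pics/s1.png

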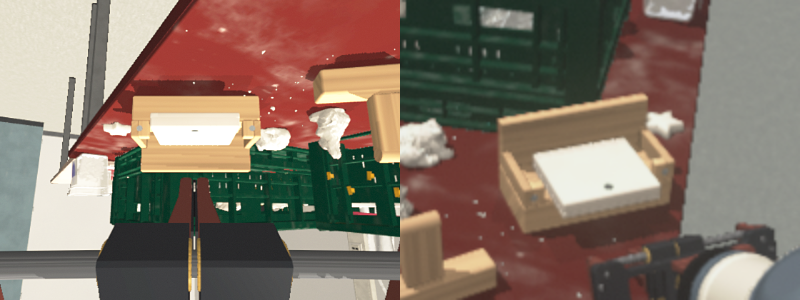

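The wrist view is upside-down: the tile edge is at about (195,128) and the stand is centred on the closed fingers at (195,200). In the side crop the gripper is low in front of the tile (tile near edge about (600,205)) and clear of the keeper.

```bash
python3 - <<'E'
from h import *
z=np.load("wr1.npz"); im={k:z[k] for k in z}; im["k1"]=float(im["k1"]); W=cloud(im)
print(np.linalg.inv(im["view"])[:3,3])
hsv=cv2.cvtColor(im["frame"],cv2.COLOR_BGR2HSV)
L=np.stack([(W-O)@SX,(W-O)@SY,W[...,2]],-1)
inb=(abs(L[...,0])<.12)&(abs(L[...,1])<.11)
white=(hsv[...,1]<70)&(hsv[...,2]>130)&inb&(abs(L[...,1])<.07)
wood=(hsv[...,0]>10)&(hsv[...,0]<28)&(hsv[...,1]>60)&inb
def r(n,m):
    P=L[m]; print(n,m.sum(),np.percentile(P,[1,50,99],axis=0).round(4).tolist(), cv2.minAreaRect((P[:,:2]*1000).astype(np.float32)))
r('tiletop',white&(L[...,2]>.05)&(L[...,2]<.065))
r('fencetop',wood&(L[...,2]>.09)&(L[...,2]<.105))
r('base front',wood&(L[...,2]>.008)&(L[...,2]<.03))
E
```

```text
[0.28886993 0.47817721 0.15019558]
tiletop 3458 [[-0.0759, -0.0541, 0.0504], [-0.0478, 0.0008, 0.0557], [0.0176, 0.0549, 0.059]] ((-27.42378807067871, -1.0912704467773438), (139.07582092285156, 107.34005737304688), 84.93489837646484)
fencetop 666 [[0.0296, -0.0836, 0.09], [0.0317, -0.0015, 0.0923], [0.0924, 0.0875, 0.0948]] ((74.66331481933594, 1.7276229858398438), (173.76321411132812, 90.36814880371094), 89.95237731933594)
base front 3208 [[-0.0461, -0.0833, 0.0081], [-0.0444, 0.0028, 0.0174], [-0.0427, 0.0881, 0.0293]] ((-44.47570037841797, 2.3647613525390625), (175.15870666503906, 4.818133354187012), 89.99799346923828)
```

```bash
python3 - <<'E'
from h import *
a=30
P=path(a,n=23)
P=[p for p in P if p[0]<=73]
move_l(tcp_for_corner(P[0][1],P[0][2]-.005,a),speed=.08)
for p in P:
    move_l(tcp_for_corner(p[1],p[2],a),speed=.05)
    s=state(); f=s["ft_force"]; print(round(p[0]),round(s["time"],1),np.round([f@SX,f@SY,f[2]],1))
    if np.linalg.norm(f)>15: print("STOP");break
im=get_image("side"); np.savez("sd2.npz",**im)
im2=get_image("wrist"); np.savez("wr2.npz",**im2)
b=cv2.resize(im["frame"][110:260,230:430],(560,420))
cv2.imwrite("pics/s2.png",cv2.resize(np.hstack([im2["frame"],b]),(800,300)))
E
```

```text
0 5.3 [-0.4  0.5 -2.2]
4 5.6 [-0.4  0.1 -1.8]
8 5.9 [-1.4 -0.3 -1.9]
12 6.2 [ 0.2  0.9 -1.1]
16 6.5 [ 0.2  0.1 -1.5]
20 6.8 [-1.8 -0.2 -0.6]
24 7.1 [-1.5  0.4 -2.1]
28 7.4 [-2.3 -0.5 -1.6]
32 7.6 [-0.5  0.2 -1.3]
36 7.9 [-1.6  0.5 -0.4]
40 8.2 [-1.2 -0.9  0.6]
44 8.4 [-1.3 -0.9  0.4]
48 8.7 [-1.2  0.  -0.7]
52 8.9 [-1.9  0.2 -0.1]
56 9.2 [-1.2 -0.7 -0.7]
60 9.4 [-0.3  0.4 -1.1]
64 9.7 [-0.5  0.  -0.2]
68 10.0 [ 0.2 -0.1 -0.6]
72 10.3 [ 0.2 -0.1 -0. ]
```

View pics/s2.png

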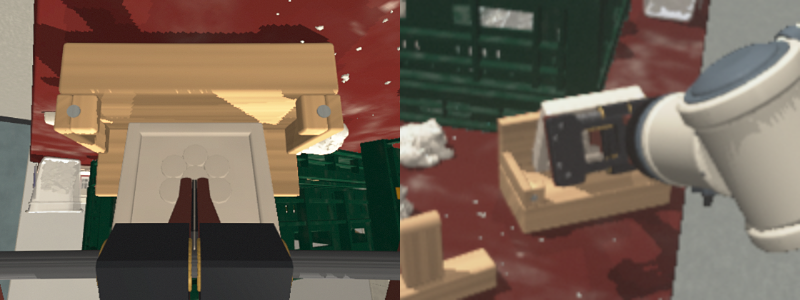

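The tile is tipped up, with its relief facing the gripper: wrist view about (195,180), lower edge at y≈123. It appears square to the fence. I'll check its angle and foot position from depth.

```bash
cat >> h.py <<'E'
def tileface(im):
    W=cloud(im); L=np.stack([(W-O)@SX,(W-O)@SY,W[...,2]],-1)
    hsv=cv2.cvtColor(im["frame"],cv2.COLOR_BGR2HSV)
    m=(hsv[...,1]<60)&(hsv[...,2]>110)&(L[...,0]>-.06)&(L[...,0]<.03)&(abs(L[...,1])<.064)&(L[...,2]>.03)&(L[...,2]<.16)
    P=L[m]; c=np.median(P,0)
    for _ in range(4):
        c=P.mean(0); n=np.linalg.svd(P-c,full_matrices=False)[2][2]; d=(P-c)@n; P=P[abs(d)<max(.003,2*d.std())]
    n=n*np.sign(-n[0]); lo=P[P[:,2]<np.percentile(P[:,2],2)].mean(0)
    print("tile: pts",len(P),"n",n.round(3),"angle",np.degrees(np.arctan2(-n[0],-n[2])).round(1),"low",lo.round(4),"ylim",np.percentile(P[:,1],[1,99]).round(4),"ztop",np.percentile(P[:,2],99).round(4))
E
python3 - <<'E'
from h import *
z=np.load("wr2.npz"); im={k:z[k] for k in z}; im["k1"]=float(im["k1"]); tileface(im)
E
```

```text
tile: pts 25667 n [-0.954  0.002 -0.301] angle 72.5 low [0.0122 0.0015 0.0376] ylim [-0.0534  0.0552] ztop 0.1147
```

```bash
python3 - <<'E'
from h import *
a=30
def go(x,z,sp=.04):
    move_l(tcp_for_corner(x,z,a),speed=sp); hold(.05)
    s=state(); f=s["ft_force"]; print(round(x,4),round(z,3),round(s["time"],1),np.round([f@SX,f@SY,f[2]],1)); return f@SX
for p in path(a,n=23):
    if p[0]>73: go(p[1],p[2])
x,z=p[1],p[2]
while x<.016 and go(x,z,.02)>-4: x+=.001
go(x-.004,z); tileface(get_image("wrist"))
go(x-.05,z+.01,.1); hold(.1)
im=get_image("wrist"); tileface(im)
side=get_image("side"); b=cv2.resize(side["frame"][110:260,230:430],(560,420))
cv2.imwrite("pics/s3.png",cv2.resize(np.hstack([im["frame"],b]),(800,300)))
E
```

```text
-0.0047 0.101 10.8 [-0.2  0.1 -0.3]
0.0005 0.097 11.1 [-0.1 -0.6 -0.7]
0.0051 0.093 11.5 [1.3 0.8 0.1]
0.0092 0.088 11.8 [ 0.   0.2 -0. ]
0.0092 0.088 12.2 [-1.3  0.3  0.3]
0.0102 0.088 12.4 [ 0.3 -0.2 -0.1]
0.0112 0.088 12.8 [-0.3 -0.1  0. ]
0.0122 0.088 13.1 [-0.5  0.4  0.8]
0.0132 0.088 13.3 [-5.8 -1.4  1.4]
0.0092 0.088 13.7 [-0.3 -1.   0.2]
tile: pts 23014 n [-1.     0.002  0.025] angle 91.5 low [0.0119 0.0019 0.037 ] ylim [-0.0534  0.0551] ztop 0.0988
-0.0368 0.098 14.4 [-0.1  0.4  0.1]
tile: pts 17341 n [-1.     0.002  0.021] angle 91.2 low [0.0117 0.0015 0.0374] ylim [-0.0536  0.0552] ztop 0.1113
```

View pics/s3.png

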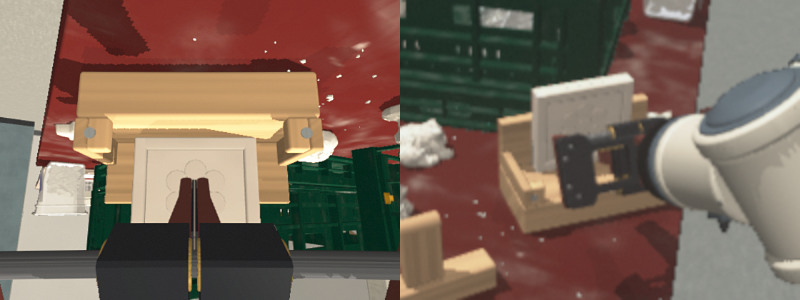

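The tile stands upright against the fence: in the side crop at (583,125), and the wrist view shows its face square. Next I go over the keeper and refine its pose with the wrist camera.

```bash
python3 - <<'E'
from h import *
a=30
move_l(tcp_for_corner(-.11,.17,a),speed=.2)
gripper_open()
yk=np.radians(39.8); q=quat(-SZ,np.array([np.cos(yk),np.sin(yk),0]))
C=np.array([.6155,.3505,.0])
print(inverse_kinematics(C+[0,0,.22],q))
move_to(C+[0,0,.22],q); hold(.2)
im=get_image("wrist"); np.savez("wr4.npz",**im); W=cloud(im)
hsv=cv2.cvtColor(im["frame"],cv2.COLOR_BGR2HSV)
near=np.linalg.norm(W[...,:2]-C[:2],axis=-1)<.11
wood=(hsv[...,0]>10)&(hsv[...,0]<28)&(hsv[...,1]>60)&near
for n,lo,hi in(("bar",.022,.036),("grip",.085,.115)):
    P=W[wood&(W[...,2]>lo)&(W[...,2]<hi)]; print(n,len(P),np.median(P[:,2]),cv2.minAreaRect((P[:,:2]*1000).astype(np.float32)))
s=state();print(s["time"],s["ee_pos"],s["finger_gap"])
cv2.imwrite("pics/w4.png",im["frame"])
E
```

```text
[ 4.69636994e-01  3.96433689e-01  8.95741281e-01 -4.44089210e-16
  1.84941768e+00 -2.25004049e-01]
bar 4003 0.029727547542998722 ((617.5062866210938, 351.9880065917969), (145.72508239746094, 32.23279571533203), 39.816978454589844)
grip 1325 0.10283854802222481 ((617.0156860351562, 352.4158935546875), (39.58167266845703, 17.13764190673828), 39.64593505859375)
17.75 [0.61369105 0.35188996 0.21861061] 0.08793574659983827
```

View pics/w4.png

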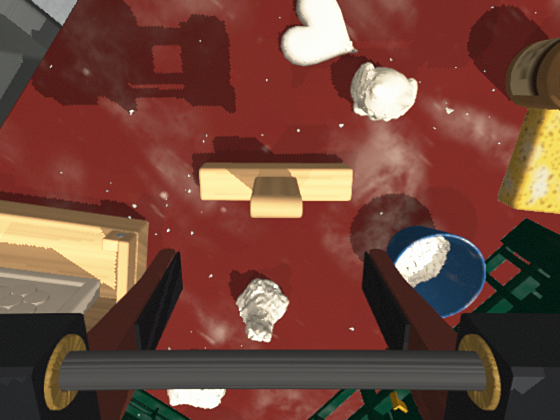

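The keeper's bar is centred at about (276,183) with its grip at (276,197). It lines up with the fingers and the approach is clear: the rabbit at (262,308) is well off.

```bash
python3 - <<'E'
from h import *
C=np.array([.6163,.3516,0])
p=lambda: print(np.round(state()["ee_pos"],4),round(state()["time"],2),np.round(state()["ft_force"],1),state()["finger_gap"])
move_l(C+[0,0,.074],speed=.12); hold(.1); p()
close(); hold(.1); p(); print(state()["finger_force"])
move_l(C+[0,0,.20],speed=.12); p()
q=quat(-SZ,SY)
move_to(w(-.012,0,.235),q); hold(.5); p(); print(w(-.012,0,.235))
for n in("top","side"):
    im=get_image(n); np.savez(n+"5.npz",**im); W=cloud(im); L=np.stack([(W-O)@SX,(W-O)@SY,W[...,2]],-1)
    hsv=cv2.cvtColor(im["frame"],cv2.COLOR_BGR2HSV)
    wood=(hsv[...,0]>10)&(hsv[...,0]<28)&(hsv[...,1]>60)&(abs(L[...,0])<.08)&(abs(L[...,1])<.11)
    for nm,lo,hi in(("bar",.13,.26),("fence",.088,.11)):
        m=cv2.morphologyEx((wood&(L[...,2]>lo)&(L[...,2]<hi)).astype(np.uint8),cv2.MORPH_OPEN,np.ones((2,2)))>0
        P=L[m]; 
        if len(P)>4: print(n,nm,len(P),np.percentile(P,[1,99],axis=0).round(4).tolist(),cv2.minAreaRect((P[:,:2]*1000).astype(np.float32)))
    if n=="side": b=cv2.resize(im["frame"][60:260,180:447],(560,420))
im=get_image("wrist"); np.savez("wr5.npz",**im)
cv2.imwrite("pics/s5.png",cv2.resize(np.hstack([im["frame"],b]),(800,300)))
E
```

```text
[0.6168 0.3519 0.0753] 19.22 [-0.6  0.8  0.3] 0.08769625493063377
[0.6163 0.3516 0.074 ] 20.12 [ 0.1  0.8 -0.2] 0.03986041374908946
30.0000270504097
[0.616  0.3514 0.1985] 21.32 [ 0.6  0.2 -1.4] 0.040108130014737106
[0.4842 0.1559 0.2349] 22.77 [ 0.2 -1.  -2.5] 0.040079918351479976
[0.48406577 0.15575351 0.235     ]
top bar 62 [[-0.025, -0.067, 0.0333], [0.028, -0.0537, 0.35]] ((1.8251571655273438, -59.39385986328125), (12.592255592346191, 53.84858703613281), 81.06214904785156)
top fence 30 [[-0.0016, -0.0678, 0.0919], [0.0432, -0.0566, 0.3501]] ((20.876056671142578, -61.82186508178711), (9.688634872436523, 44.961692810058594), 85.885009765625)
side bar 1833 [[nan, nan, nan], [nan, nan, nan]] ((151.4347686767578, -118.23367309570312), (118.65628051757812, 496.6962585449219), 53.45497512817383)
side fence 156 [[0.0266, -0.1593, 0.0027], [0.1674, 0.0885, 0.102]] ((66.92792510986328, -57.170745849609375), (87.5535888671875, 287.12347412109375), 28.541915893554688)
```

View pics/s5.png

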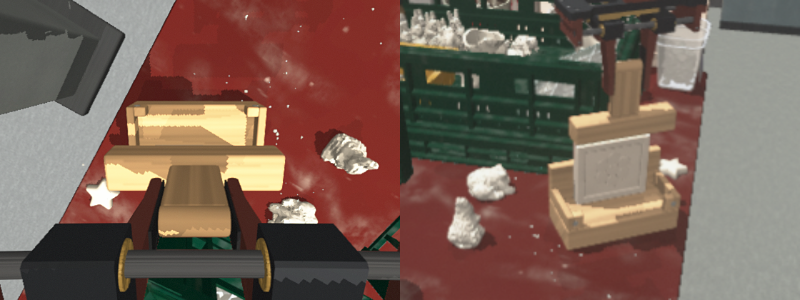

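The held keeper hangs over the stand, bar at about (195,168) in the wrist view, level and parallel to the fence. In the side crop the tile is still upright at (612,170). Now I'll measure keeper and stand in the same views.

```bash
python3 - <<'E'
from h import *
for f in("side5","wr5"):
    z=np.load(f+".npz"); im={k:z[k] for k in z}; im["k1"]=float(im["k1"]); W=cloud(im); L=np.stack([(W-O)@SX,(W-O)@SY,W[...,2]],-1)
    hsv=cv2.cvtColor(im["frame"],cv2.COLOR_BGR2HSV)
    wood=(hsv[...,0]>8)&(hsv[...,0]<28)&(hsv[...,1]>60)&(abs(L[...,0])<.07)&(abs(L[...,1])<.11)
    er=lambda m:m&(cv2.erode(m.astype(np.uint8),np.ones((2,2)))>0)
    for nm,lo,hi in(("barside",.164,.188),("bartop",.188,.195),("grip",.20,.26),("fencetop",.088,.1),("stops",.055,.065),("base",.008,.034),("floor",.034,.040)):
        P=L[er(wood&(L[...,2]>lo)&(L[...,2]<hi))]
        if len(P)>20: print(f,nm,len(P),np.percentile(P,[1,50,99],axis=0).round(4).tolist(),np.round(np.hstack(cv2.minAreaRect((P[:,:2]*1000).astype(np.float32))),1))
E
```

```text
side5 barside 600 [[-0.0294, -0.0708, 0.1647], [-0.0261, 0.0075, 0.1751], [-0.0066, 0.0716, 0.1856]] [-25.7   0.6 146.4  26.   81.4]
side5 bartop 407 [[-0.0283, -0.0697, 0.1882], [-0.0199, 0.0102, 0.1911], [-0.0017, 0.0696, 0.1935]] [-14.5  -0.8 142.9  30.5  88.4]
side5 grip 488 [[-0.0226, -0.0204, 0.201], [-0.0197, -0.0004, 0.2285], [-0.014, 0.0185, 0.2572]] [-19.1  -0.4  40.5  13.4  77.9]
side5 fencetop 112 [[0.0305, -0.0847, 0.0882], [0.034, 0.065, 0.0947], [0.0407, 0.0885, 0.0993]] [ 35.1   2.  173.5  11.8  88.8]
side5 stops 253 [[-0.0442, -0.0847, 0.0552], [-0.016, 0.0673, 0.0604], [0.0353, 0.0881, 0.0632]] [ -3.6   1.1 174.7  81.8  89.9]
side5 base 639 [[-0.0456, -0.0845, 0.0084], [-0.0426, 0.0152, 0.0199], [0.0251, 0.0889, 0.0315]] [-36.6  13.9 190.3  70.8  67.1]
side5 floor 896 [[-0.0445, -0.0755, 0.0345], [-0.0163, -0.0042, 0.037], [0.029, 0.0661, 0.0395]] [ -7.1   1.9 171.9  78.4  88.8]
wr5 barside 2568 [[-0.0279, -0.0679, 0.1665], [-0.0274, 0.0006, 0.1778], [-0.0269, 0.0695, 0.1877]] [-27.2   1.1 141.1   1.5  89.9]
wr5 bartop 8375 [[-0.0269, -0.0698, 0.189], [-0.0164, 0.0029, 0.1908], [0.003, 0.0714, 0.1922]] [-11.8   1.  144.6  31.1  89.9]
wr5 grip 4779 [[-0.021, -0.0183, 0.203], [-0.0203, 0.0006, 0.2385], [-0.0187, 0.0202, 0.2595]] [-20.7   0.5  40.1   6.1  88.4]
wr5 stops 1422 [[-0.0445, -0.0836, 0.057], [-0.0275, -0.064, 0.0597], [0.0044, 0.0904, 0.0614]] [-19.7   3.7 175.4  50.3  90. ]
wr5 base 488 [[-0.0455, -0.0778, 0.018], [-0.0444, 0.0046, 0.0268], [-0.0435, 0.0848, 0.0339]] [-44.5   3.3 166.    2.2  89.8]
wr5 floor 7984 [[-0.0426, -0.073, 0.0343], [-0.0143, 0.0045, 0.0359], [0.0119, 0.0791, 0.0377]] [-15.7   2.8 156.4  56.1  89.9]
```

```bash
python3 - <<'E'
from h import *
y=.0023; x=-.0115
def g(x,z,sp):
    move_l(w(x,y,z),speed=sp); hold(.1); s=state(); f=s["ft_force"]; L=s["ee_pos"]-O
    F=np.round([f@SX,f@SY,f[2]],1); print(np.round([L@SX,L@SY,L[2]],4),round(s["time"],1),F); return F
g(x,.235,.1); g(x,.15,.1); F0=g(x,.118,.05)
z=.114
while z>.1075:
    F=g(x,z,.03)
    if F[2]-F0[2]>4 or abs(F[:2]).max()>8: break
    z-=.001
if abs(F[:2]).max()<8:
    while x<0:
        x+=.001; F=g(x,z,.02)
        if F[0]<-6: break
im=get_image("wrist"); np.savez("wr6.npz",**im)
side=get_image("side"); np.savez("side6.npz",**side)
b=cv2.resize(side["frame"][60:260,180:447],(560,420))
cv2.imwrite("pics/s6.png",cv2.resize(np.hstack([im["frame"],b]),(800,300)))
E
```

```text
[-0.0115  0.0023  0.235 ] 23.3 [-0.8  0.2 -1.7]
[-0.0114  0.0027  0.1511] 24.4 [-0.3 -0.9 -1.1]
[-0.0114  0.0026  0.1185] 25.3 [-0.2  0.6 -1.2]
[-0.0115  0.0023  0.114 ] 25.6 [-0.1  1.2 -1.4]
[-0.0115  0.0023  0.113 ] 26.0 [-0.5 -0.3 -1.8]
[-0.0115  0.0023  0.112 ] 26.3 [ 0.3  0.3 -1.2]
[-0.0115  0.0023  0.111 ] 26.7 [-0.   0.5 -2.2]
[-0.0115  0.0023  0.1099] 27.0 [ 0.4 -0.4 -2.2]
[-0.0115  0.0023  0.1099] 27.4 [-1.2 -2.7  6.2]
[-0.0108  0.0026  0.11  ] 27.7 [-2.7 -0.9  5.3]
[-0.01    0.0027  0.1099] 28.1 [-1.9 -1.4  4.7]
[-0.009   0.0028  0.11  ] 28.4 [-2.2 -0.6  6. ]
[-0.0081  0.0029  0.11  ] 28.8 [-3.4 -0.5  4.5]
[-0.007   0.0029  0.11  ] 29.1 [-3.9 -0.8  5. ]
[-0.006  0.003  0.11 ] 29.5 [-2.4 -0.4  4.7]
[-0.0051  0.0029  0.11  ] 29.8 [-3.1  0.4  5.1]
[-0.0048  0.003   0.11  ] 30.2 [-5.3  0.7  6.2]
[-0.0047  0.003   0.11  ] 30.5 [-8.   0.1  5.7]
```

View pics/s6.png

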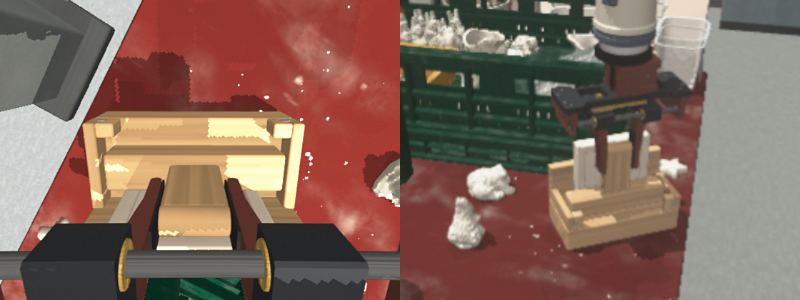

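The keeper lies behind the stops, against the upright tile (wrist (195,170), side (615,180)). The force rise at x ≈ -4.8 mm matches where it should stop. I'll release and retreat.

```bash
python3 - <<'E'
from h import *
x=-.004
move_l(w(x,.0028,.1095),speed=.02); gripper_open(); hold(.1)
move_l(w(x,.0028,.25),speed=.12); hold(.5)
im=get_image("wrist"); W=cloud(im); L=np.stack([(W-O)@SX,(W-O)@SY,W[...,2]],-1)
hsv=cv2.cvtColor(im["frame"],cv2.COLOR_BGR2HSV)
wood=(hsv[...,0]>8)&(hsv[...,0]<28)&(hsv[...,1]>60)&(abs(L[...,0])<.07)&(abs(L[...,1])<.11)
for nm,lo,hi,xl,yl in(("bartop",.0625,.072,.03,.075),("base",.008,.03,.07,.1),("griptop",.12,.15,.05,.05)):
    P=L[wood&(L[...,2]>lo)&(L[...,2]<hi)&(abs(L[...,0])<xl)&(abs(L[...,1])<yl)]
    if len(P)>20: print(nm,len(P),np.percentile(P,[1,50,99],axis=0).round(4).tolist(),np.round(np.hstack(cv2.minAreaRect((P[:,:2]*1000).astype(np.float32))),1))
P=L[(hsv[...,1]<60)&(hsv[...,2]>110)&(abs(L[...,0])<.05)&(abs(L[...,1])<.07)&(L[...,2]>.12)&(L[...,2]<.15)]
print("tiletop",len(P),np.percentile(P,[1,50,99],axis=0).round(4).tolist())
side=get_image("side"); b=cv2.resize(side["frame"][60:260,180:447],(560,420))
cv2.imwrite("pics/s7.png",cv2.resize(np.hstack([im["frame"],b]),(800,300)))
print(state()["time"],state()["ft_force"])
E
```

```text
bartop 3711 [[-0.0202, -0.0679, 0.0633], [-0.0072, 0.0062, 0.0657], [0.0107, 0.0728, 0.0676]] [ -2.6   2.5 144.3  36.4  89.9]
base 505 [[-0.0456, -0.08, 0.0095], [-0.0445, 0.0025, 0.0202], [-0.0442, 0.0859, 0.0299]] [-44.8   2.8 169.3   1.5  89.9]
griptop 1448 [[-0.0137, -0.0177, 0.1216], [-0.0078, 0.0034, 0.1386], [0.0117, 0.023, 0.1416]] [-1.  -2.2 94.8 25.8 90. ]
tiletop 3743 [[0.0112, -0.053, 0.1234], [0.019, 0.001, 0.1356], [0.0303, 0.055, 0.1372]]
33.7917 [-0.20099088  0.46473533 -0.88256483]
```

View pics/s7.png

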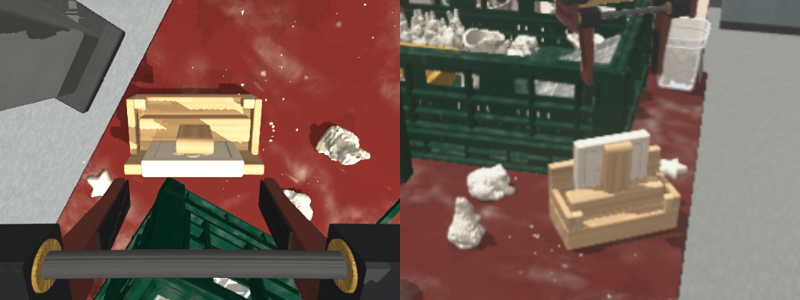

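The tile is upright with its top at z 0.136, and the keeper is square and snug behind the stops (wrist (195,140), side (612,185)). The castings are in place and the gripper is clear.

```bash
python3 -c "
from bench import *
print(job_done())"
```

```text
the job is handed in; nothing more can be done
None
```

I handed the job in at about 34 s of the 64 s: the tile stands upright against the fence, the keeper is snug behind the stops and released, and the castings look undisturbed; no verdict came back.

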